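# Open the splash-screen leaf on its stay

## Task

Open the small frosted screen leaf as wide as its perforated stay allows. First take the white wide-mouthed bottle that stands in the leaf's swing and stand it upright on the small steel tray beside it; then lift the stay off its pin, slide it so that the leaf swings open, and drop the last hole (the one next to the grip) fully down over the pin, flat on its pad, and let go. Do not swing the leaf against the bottle, and leave the other things on the table where they are.

Things in the scene. Friction and masses are not known exactly. Their poses are not given: they have to be found in the camera images.
- stay: Flat steel bar 236 x 28 x 5. Origin: underside, at the pivot stud under the leaf, to which it stays attached (free to swing and tip); x along the bar to its free end, z up. Five 15 mm holes at x = 70, 94, 118, 142, 166; at the start one of the first three is over the pin. Upright grip block 34 long x 16 wide at x = 203, top 39 above the underside. Flat, its underside is at z = 30. 0.13-0.2 kg
- stay_grip (a point): centre of the grip block, 17 mm below its top, 17 mm above the bar's top face, on the stay at x = 203; axes as the stay's
- stay_end_hole (a point): centre, on the underside, of the stay's last hole (x = 166 mm), the one next to the grip; axes as the stay's
- pin: Fixed pad 20 across, 18 high, with a pin 9 across rising 13 more, tapered at the tip. Origin: centre of the pad's foot, 12 mm above the table; so pad top at 30, pin tip at 43. Two plain pads of that height stand in line with it under the bar, 24 apart; which of the three has the pin varies
- leaf: Frosted panel 190 long, 12 thick, from 56 to 152 above the table, on a hinge post 16 across, 160 high. Origin on the hinge axis at table height; the leaf runs along its -x to 200 from the axis; stay pivot under its lower edge at 150. Opens clockwise seen from above, free end to its +y, as the stay is pushed away from the grip. Stiff hinge (0.05 N m), stays where left; swings 0.9 rad from the start
- bottle: White wide-mouthed plastic bottle, 58 across, straight-sided to 140 and 170 high in all, with a slightly narrower grey cap, standing close beside the leaf on the side to which it opens. Origin at the centre of its foot, z up. 0.2 to 0.42 kg
- tray: Small steel tray 230 (along its x) x 130 (along y) x 18 high, walls and floor 3 thick, fixed. Origin at the centre of its underside. The bottle must stand inside it, clear of the cup
- cup: steel cup, 50 across and 50 high, standing in the small tray; leave alone; origin at the centre of its foot
- carton: cardboard carton 60 (x) x 100 (y) x 45 high; leave alone; origin at the centre of its underside
- dropper: amber dropper bottle, 32 across and 75 high; leave alone; origin at the centre of its foot
- jar: open steel jar, 60 across and 90 high; leave alone; origin at the centre of its foot
- roll: white roll lying flat, 72 across, 25 high; leave alone; origin at the centre of its underside
- tall: tall clear bottle with a blue cap, 50 across and 210 high, near the hinge post on the side to which the leaf opens; leave alone; origin at the centre of its foot
- brush: cleaning brush with a black handle, lying flat, off to one side beyond the grip; leave alone; origin at the middle of its underside

How it is judged:
On the way, in this order (a step that is already met when the one before it is completed fails the run):
1. the bottle stands upright on the small tray (x of bottle in the frame of tray between -0.09 and 0.09 m and y of bottle in the frame of tray between -0.042 and 0.042 m and z of bottle in the frame of tray below 0.012 m and angle between bottle's own z axis and vertical below 0.1 rad and linear speed of bottle below 0.03 m/s), for 0.2 s.
2. the stay is lifted clear of its pin (its grip at least 20 mm up) (height (world z) of stay_grip above 0.072 m), for 0.1 s.
At the end, for the whole second after the job is handed in: The bottle stands upright (0.1 rad) wholly inside the small tray, on its floor; the stay's last hole, next to the grip, is down over the pin (centres within 5 mm) and its bar lies flat (0.06 rad) on the pin's pad (within 3.5 mm); all at rest (x of bottle in the frame of tray between -0.09 and 0.09 m and y of bottle in the frame of tray between -0.042 and 0.042 m and z of bottle in the frame of tray below 0.012 m and angle between bottle's own z axis and vertical below 0.1 rad and horizontal distance between stay_end_hole and pin below 0.005 m and z of stay_end_hole in the frame of pin between 0.014 and 0.0215 m and angle between stay's own z axis and vertical below 0.06 rad and linear speed of each of stay, bottle below 0.02 m/s); the robot touches nothing.
It fails at once if the leaf is swung against the bottle (over 1 N) (contact force between leaf and bottle above 1 N).
It fails at once if the bottle is tipped over (angle between bottle's own z axis and vertical above 0.6 rad).
It fails at once if another loose thing is shifted by more than 20 mm or tipped (distance of any of cup, carton, dropper, jar, roll, tall, brush from where it was at the start of the episode above 0.02 m or angle between any of cup, carton, dropper, jar, roll, tall, brush's own z axis and vertical above 0.5 rad).
It also fails if it takes over 61 s, if anything falls off the work surface, if the arm or the gripper's body presses on something with over 40 N, if the wrist force passes 120 N, or if a joint passes its speed limit or range.

## Robot

A 6-joint arm with a two-finger parallel gripper is mounted at the origin on the work surface. World frame = base frame: x ahead of the robot, y to its left, z up, the work surface at z = 0. Lengths are in m, angles in rad, forces in N, time in s.
With the tool pointing down it reaches from about 0.25 to 0.8 m from the base axis. Payload 3.9 kg.
Tool frame: the origin (TCP) lies midway between the tips of the shut fingers; the grasp point (between the pads) lies 19 mm behind it; z points along the fingers, y is the line along which they close (so a half turn about z gives the same grasp; the last joint's range is limited). The gripper opens to 85 mm and grips with 20 to 120 N. Pads are 22 mm wide; open, the fingers measure 114 mm over their backs; the gripper's body (76 mm by 85 mm) begins 54 mm behind the grasp point. The pads swing forward as they close: fully open they stand 13 mm farther back than shut.
Start: joints at [1.295, 0.26, -0.138, 1.173, 0, 1.571], TCP at [0.143, 0.505, 0.231] pointing down, gripper open.
Joint ranges: [-2.78, 2.78], [-0.83, 1.72], [-1.28, 1.37], [-1.9, 2.12], [-1.57, 1.48], [-3.14, 3.14]. Speed limits (rad/s): [2.57, 2.57, 3.14, 3.14, 3.14, 3.14].

## Interface

Orientations are given as a rotation vector (axis times angle).
In Python, from rig import * gives the robot as it stands. The module is installed in compiled form; this text tells all that it offers.
- The arm moves only by the tool servo_tool, never from a script. Its argument "increments" is a list of rows, each a list of 3 entries, a list of its own where there are three numbers: the shift along the tool's x, y, z each as a share of 600 mm, from -1 to 1, then the turn, a rotation vector about the tool's x, y, z each as a share of 1.5 rad, from -1 to 1, then the closure, from -1 (fully open) to 1 (shut). In form: [[[tx, ty, tz], [ax, ay, az], hand], ...]. A call has 1 to 8 rows; each row is the pose to reach, as a shift and turn from the pose commanded when the call began, along the tool's axes at that moment; what a row does not reach only later rows make up. A row lasts 1/10 s, in which the tool goes at most 50 mm and 8.59 degrees, less where a joint would pass 70% of its speed; a pose out of reach is approached as far as the arm can. A call with a number of a shift or a turn outside -1 to 1 is refused whole. A call with a gripper value outside its range is refused whole. The fingers move at their own pace and stop on an object; "squeeze" is the grip in N (left out, the last holds). Time passes only in rows, so rows that repeat a pose let the fingers close. It gives the time, the measured TCP pose, the force, the opening and the grip force at its end, in the units of the state.
- get_obs(): the state, without advancing time (a new reading comes with each control period).
- grab_frame(name): name is "scene" or "top"; returns the picture (480x640x3 uint8, blue, green, red); there is no depth.
- camera_info(name): a dict with "fx", "fy", "cx", "cy" (pixels), "k1" (the pictures are not rectified: a ray, as slopes to the right and down, at radius r is drawn at 1 + k1 r^2 times it, then the intrinsics apply), "R" (3x3) and "t" (3): a world point X has camera coordinates R X + t. Camera axes: x right, y down, z forward; pixel columns grow to the right and rows downward; lengths in m; the calibration is good to about 2 mm. A picture is of the moment at which its call begins. camera_info takes no time and is no camera call.
- sign_off(): hands the job in; it is judged then, once.
Trained networks look in the newest picture that a camera, given by its name, has taken for a name from the list of things; names that differ only in an ending like _2 or _b are one class to them, and where a whole thing is asked for, a point or a joint stands for the part that bears it (a point fixed in the world has none). Each returns a list of dicts, best first, with "p" (0 to 1); they miss things now and then, are a little off and sometimes report something else, mostly with a low value. They report only what shows in the picture. A call takes as long as a camera call.
- cut_out(camera, thing): "mask" (480x640 bool, what is visible of it).
- spot_point(camera, thing): "at" ([x, y, z] in m, in world coordinates, good to about 4 mm: a listed point, or the origin of a listed thing).
The state is a dict: "time_s": time; "joints": joint angles; "dq": joint speeds; "joint_efforts": joint torques, N m; "position": TCP position; "tool_rot": TCP orientation; "force": force on the tool from outside, world axes, zero at the start; "wrist_torque": the same for the moment, N m; "gripper_width": finger opening in m; "grasp_force": force on a finger pad.
Only numpy, scipy, OpenCV 4.12 (cv2) and the standard library are available. Lean on these libraries where they do the work, as an engineer would, in place of code of your own. Each camera call takes 0.05 s, during which the arm holds its last target. There are 200 camera calls.

## Working session

There is one attempt and no reset: what is moved stays moved. The work goes in short steps, Python scripts to look and compute and a tool call to move; the robot and the scene stay as the last step left them, time stands still between calls to the robot, and variables do not carry over. Pictures are saved under pics/ and viewed, at most 10 in all, crops included, and the job is handed in when it is done.

Besides the shell and the picture viewer there is one more tool, called after "Call:" as a command line: name --argument value ..., lists and objects as JSON in quotes. servo_tool: Moves the arm, as the interface text tells. Its arguments: {"type":"object","properties":{"increments":{"type":"array"},"squeeze":{"type":"number"}},"required":["increments"]}

```bash
mkdir -p pics; python3 - <<'E'
from rig import *
import cv2,numpy as np
for c in("scene","top"):
    cv2.imwrite(f"pics/{c}0.png",grab_frame(c))
    for t in("bottle","tray","cup","stay","stay_grip","stay_end_hole","pin","leaf","tall","jar","carton","dropper","roll","brush"):
        r=spot_point(c,t)
        print(c,t,[(np.round(d["at"],3).tolist(),round(d["p"],2)) for d in r[:2]])
o=get_obs();print(o["time_s"],o["position"],o["tool_rot"])
E
```

```text
scene bottle [([0.5, 0.065, -0.003], 0.74), ([0.514, 0.011, 0.031], 0.59)]
scene tray [([0.422, 0.246, -0.002], 0.75), ([0.596, 0.167, -0.002], 0.66)]
scene cup [([0.389, 0.232, 0.002], 0.61)]
scene stay [([0.513, 0.007, 0.033], 0.97), ([0.595, 0.168, -0.005], 0.31)]
scene stay_grip [([0.558, -0.193, 0.052], 0.81)]
scene stay_end_hole [([0.545, -0.159, 0.031], 0.91), ([0.606, -0.308, 0.001], 0.75)]
scene pin [([0.527, -0.066, 0.01], 0.39)]
scene leaf []
scene tall [([0.402, 0.054, -0.001], 0.62), ([0.597, 0.167, -0.004], 0.57)]
scene jar [([0.657, -0.138, -0.004], 0.89)]
scene carton [([0.431, -0.126, 0.002], 0.73)]
scene dropper [([0.603, -0.067, -0.001], 0.79), ([0.428, -0.13, 0.002], 0.68)]
scene roll [([0.401, 0.054, -0.001], 0.61)]
scene brush [([0.603, -0.31, 0.001], 0.94)]
top bottle [([0.502, 0.062, -0.0], 0.6)]
top tray [([0.428, 0.246, 0.003], 0.69)]
top cup [([0.392, 0.232, -0.001], 0.56), ([0.602, -0.066, -0.005], 0.47)]
top stay [([0.516, 0.008, 0.029], 0.58)]
top stay_grip [([0.556, -0.193, 0.054], 0.76), ([0.665, -0.138, 0.001], 0.74)]
top stay_end_hole [([0.549, -0.154, 0.03], 0.69), ([0.5, 0.06, 0.0], 0.45)]
top pin [([0.528, -0.068, 0.014], 0.46)]
top leaf [([0.657, 0.052, 0.0], 0.82)]
top tall [([0.602, 0.162, -0.001], 0.86), ([0.549, -0.152, 0.03], 0.69)]
top jar [([0.663, -0.137, 0.003], 0.9)]
top carton [([0.431, -0.131, -0.003], 0.92)]
top dropper [([0.6, -0.066, -0.006], 0.77), ([0.556, -0.193, 0.051], 0.63)]
top roll [([0.396, 0.054, -0.004], 0.93)]
top brush [([0.604, -0.316, -0.002], 0.78)]
1.5 [0.14298734 0.50515201 0.23130132] [4.31964915e-01 3.11172775e+00 5.92312573e-06]
```

View pics/scene0.png

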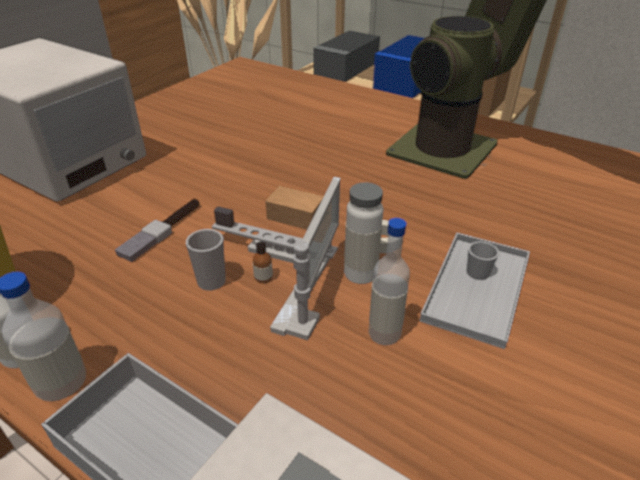

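View pics/top0.png

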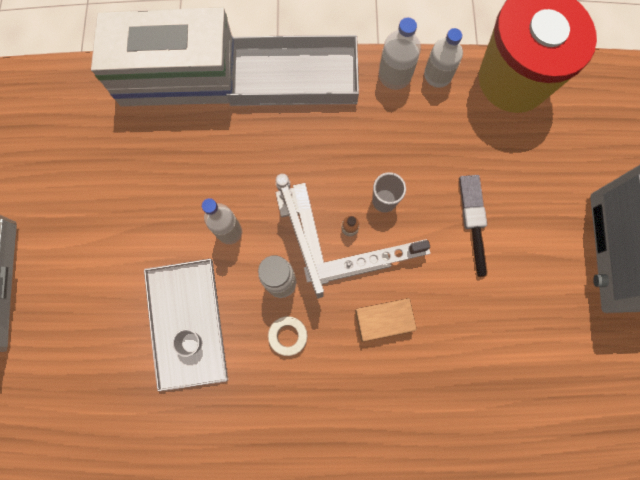

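The scene picture shows the bottle (365,235) beside the leaf and the tall bottle at (390,290). The top picture shows the stay running from about (315,275) to the grip at (420,246), with the pin near (348,265) in the first hole. The tray is at (185,325), with the cup at its near end (187,343). The networks agree with this.

Call:
servo_tool --increments '[[[-0.773,-0.547,0],[0,0,0.663],-1],[[-0.773,-0.547,0],[0,0,0.663],-1],[[-0.773,-0.547,0],[0,0,0.663],-1],[[-0.773,-0.547,0],[0,0,0.663],-1],[[-0.773,-0.547,0],[0,0,0.663],-1],[[-0.773,-0.547,0],[0,0,0.663],-1],[[-0.773,-0.547,0],[0,0,0.663],-1],[[-0.773,-0.547,0],[0,0,0.663],-1]]' --squeeze 40

```text
time_s: 2.3
position: [0.3953, 0.1922, 0.2317]
tool_rot: [1.866, 2.527, 0.002]
force: [-0.1, 0.2, 0.3]
gripper_width: 0.0853
grasp_force: 0.0
```

```bash
cat > h.py <<'E'
from rig import *
import numpy as np
from scipy.spatial.transform import Rotation as Ro
def down(ydeg,tilt=0):
    """tool z down, tool y at world angle ydeg; tilt about tool y (rad)"""
    a=np.radians(ydeg); y=np.array([np.cos(a),np.sin(a),0]); z=np.array([0,0,-1.]); x=np.cross(y,z)
    return Ro.from_matrix(np.c_[x,y,z])*Ro.from_rotvec([0,tilt,0])
def inc(p,R,o=None):
    o=o or get_obs(); R0=Ro.from_rotvec(o["tool_rot"])
    return np.round(R0.inv().apply(np.array(p)-o["position"])/.6,4).tolist(), np.round((R0.inv()*R).as_rotvec()/1.5,4).tolist()
def st():
    o=get_obs();print(round(o["time_s"],2),np.round(o["position"],4),np.round(o["tool_rot"],3),np.round(o["force"],1),round(o["gripper_width"],4),o["grasp_force"]);return o
E
python3 -c "
from h import *
st();print(inc([.501,.063,.231],down(17.2)))
import numpy as np
H=np.array([.657,.052]);pin=np.array([.5275,-.067]);P0=np.array([.5145,.0075])
print(np.hypot(*(P0-H)),np.hypot(*(P0-pin)))
"
```

```text
2.3 [0.3953 0.1922 0.2317] [1.866e+00 2.527e+00 2.000e-03] [-0.1  0.2  0.3] 0.0853 0.0
([-0.2577, 0.105, 0.0011], [0.0007, -0.0002, -0.0008])
0.14928663704431158 0.07562572313703851
```

Call:
servo_tool --increments '[[[-0.2577,0.105,0],[0,0,0],-1],[[-0.2577,0.105,0],[0,0,0],-1],[[-0.2577,0.105,0],[0,0,0],-1],[[-0.2577,0.105,0],[0,0,0],-1],[[-0.2577,0.105,0],[0,0,0],-1]]'

```text
time_s: 2.8
position: [0.5016, 0.0631, 0.231]
tool_rot: [1.869, 2.525, 0.0]
force: [0.3, 0.2, -0.1]
gripper_width: 0.0852
grasp_force: 0.0
```

```bash
python3 - <<'E'
from h import *
import cv2
st()
for c in("scene","top"):
    im=grab_frame(c)
    b=spot_point(c,"bottle");print([(np.round(d["at"],3).tolist(),round(d["p"],2)) for d in b[:2]])
    if c=="scene":cv2.imwrite("pics/s1.png",cv2.resize(im[100:350,200:540],None,fx=2,fy=2))
print(inc([.501,.063,.106],down(17.2)))
E
```

```text
2.8 [0.5016 0.0631 0.231 ] [1.869 2.525 0.   ] [ 0.3  0.2 -0.1] 0.0852 0.0
[([0.5, 0.061, 0.0], 0.92)]
[([0.502, 0.062, -0.0], 0.65), ([0.55, -0.152, 0.028], 0.33)]
([-0.0059, 0.0018, 0.2088], [-0.0005, -0.0005, 0.0013])
```

View pics/s1.png

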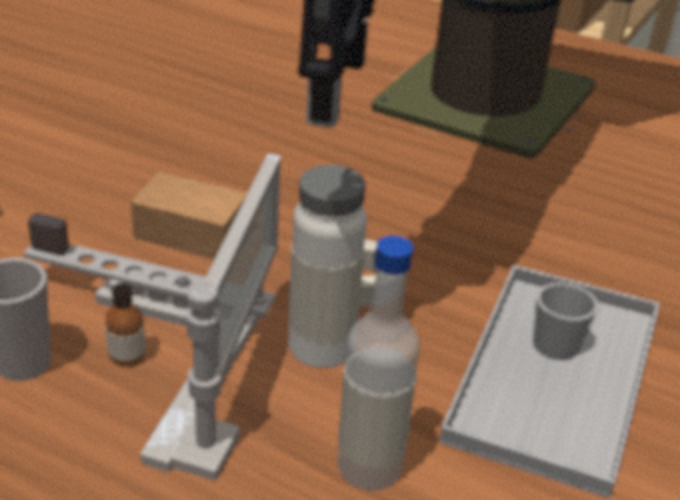

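The gripper is centred above the bottle cap, at crop (325,110) against (332,185). I'll descend and grip.

Call:
servo_tool --increments '[[[0,0.0,0.07],[0,0,0],-1],[[0,0.0,0.14],[0,0,0],-1],[[0,0,0.19],[0,0,0],-1],[[0,0,0.208],[0,0,0],-1],[[0,0,0.208],[0,0,0],1],[[0,0,0.208],[0,0,0],1],[[0,0,0.208],[0,0,0],1],[[0,0,0.208],[0,0,0],1]]' --squeeze 45

```text
time_s: 3.8
position: [0.5017, 0.0653, 0.1084]
tool_rot: [1.862, 2.527, 0.004]
force: [-0.7, 0.6, 4.9]
gripper_width: 0.0565
grasp_force: 48.5
```

Call:
servo_tool --increments '[[[0,0,0],[0,0,0],1],[[0,0,0],[0,0,0],1],[[0,0,-0.02],[0,0,0],1],[[0,0,-0.05],[0,0,0],1],[[0,0,-0.08],[0,0,0],1],[[0,0,-0.08],[0,0,0],1]]'

```text
time_s: 4.4
position: [0.502, 0.065, 0.1567]
tool_rot: [1.862, 2.526, 0.005]
force: [1.6, -0.2, -3.0]
gripper_width: 0.0564
grasp_force: 48.1
```

```bash
python3 - <<'E'
from h import *
o=st()
for c in("scene","top"):
    grab_frame(c)
    for t in("bottle","tray","cup"):
        b=spot_point(c,t);print(t,[(np.round(d["at"],3).tolist(),round(d["p"],2)) for d in b[:1]])
z=o["position"][2]
for p in([.472,.15,z],[.48,.252,z]): print(inc(p,down(17.2)))
E
```

```text
4.4 [0.502  0.065  0.1567] [1.862 2.526 0.005] [ 1.6 -0.2 -3. ] 0.0564 48.10620965436101
bottle [([0.501, 0.062, 0.048], 0.64)]
tray [([0.421, 0.246, -0.001], 0.57)]
cup [([0.389, 0.233, 0.003], 0.96)]
bottle []
tray [([0.601, -0.066, -0.002], 0.54)]
cup [([0.658, 0.053, -0.001], 0.31)]
([0.1493, -0.0018, -0.0051], [-0.0011, -0.0002, 0.0002])
([0.3077, 0.0613, -0.0051], [-0.0011, -0.0002, 0.0002])
```

Call:
servo_tool --increments '[[[0.04,0,0],[0,0,0],1],[[0.09,0,0],[0,0,0],1],[[0.149,-0.001,0],[0,0,0],1],[[0.2,0.02,0],[0,0,0],1],[[0.25,0.04,0],[0,0,0],1],[[0.29,0.055,0],[0,0,0],1],[[0.308,0.061,0],[0,0,0],1],[[0.308,0.061,0],[0,0,0],1]]'

```text
time_s: 5.6
position: [0.4804, 0.2533, 0.154]
tool_rot: [-1.861, -2.531, 0.001]
force: [0.2, -0.4, -4.1]
gripper_width: 0.0566
grasp_force: 48.3
```

Call:
servo_tool --increments '[[[0,0,0.03],[0,0,0],1],[[0,0,0.05],[0,0,0],1],[[0,0,0.06],[0,0,0],1],[[0,0,0.065],[0,0,0],1],[[0,0,0.065],[0,0,0],1]]'

```text
time_s: 6.1
position: [0.4802, 0.2515, 0.1152]
tool_rot: [-1.865, -2.528, 0.001]
force: [-0.9, -0.6, -3.7]
gripper_width: 0.0566
grasp_force: 48.3
```

```bash
python3 - <<'E'
from h import *
import cv2
o=st()
im=grab_frame("scene")
for t in("bottle","tray"):
    b=spot_point("scene",t);print(t,[(np.round(d["at"],3).tolist(),round(d["p"],2)) for d in b[:2]])
cv2.imwrite("pics/s2.png",cv2.resize(im[100:350,340:600],None,fx=2,fy=2))
E
```

```text
6.1 [0.4802 0.2515 0.1152] [-1.865e+00 -2.528e+00  1.000e-03] [-0.9 -0.6 -3.7] 0.0566 48.30303171649575
bottle [([0.479, 0.249, 0.006], 0.9)]
tray [([0.515, 0.008, 0.032], 0.7)]
```

View pics/s2.png

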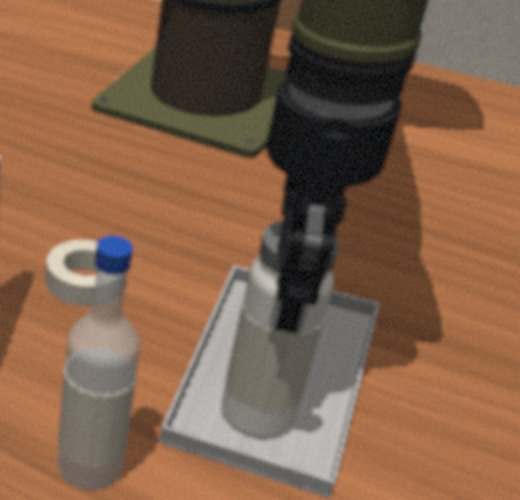

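The bottle hangs inside the tray with its foot at crop (262,420), clear of the walls, and is still about 4 mm above the floor. I'll lower it and release.

Call:
servo_tool --increments '[[[0,0,0.004],[0,0,0],1],[[0,0,0.007],[0,0,0],1],[[0,0,0.007],[0,0,0],1],[[0,0,0.007],[0,0,0],1]]'

```text
time_s: 6.65
position: [0.4806, 0.2525, 0.1114]
tool_rot: [1.864, 2.529, 0.001]
force: [0.5, 0.6, -2.0]
gripper_width: 0.0568
grasp_force: 48.4
```

Call:
servo_tool --increments '[[[0,0,0],[0,0,0],0.0],[[0,0,0],[0,0,0],-1],[[0,0,0],[0,0,0],-1],[[0,0,0],[0,0,0],-1],[[0,0,0],[0,0,0],-1],[[0,0,-0.05],[0,0,0],-1],[[0,0,-0.13],[0,0,0],-1],[[0,0,-0.2],[0,0,0],-1]]'

```text
time_s: 7.45
position: [0.4801, 0.252, 0.2328]
tool_rot: [-1.864, -2.529, 0.001]
force: [1.9, 0.3, -0.7]
gripper_width: 0.0855
grasp_force: 0.0
```

```bash
cat > plan.py <<'E'
from h import *
from scipy.optimize import fsolve
H=np.array([.657,.052]);pin=np.array([.5275,-.067]);G0=np.array([.557,-.193]);P0=np.array([.5145,.0075])
t0=np.arctan2(*(P0-H)[::-1])
def P(th): return H+.15*np.array([np.cos(th),np.sin(th)])
def dist(th): return np.hypot(*(P(th)-pin))
E
python3 - <<'E'
from plan import *
from scipy.optimize import brentq
o=st()
grab_frame("top");grab_frame("scene")
for c in("scene","top"):
  for t in("bottle","pin","leaf","stay_grip","stay"):
    b=spot_point(c,t);print(c,t,[(np.round(d["at"],3).tolist(),round(d["p"],2)) for d in b[:2]])
te=brentq(lambda t:dist(t)-.166,t0-.9,t0)
print("open by",t0-te,P(te),"grip end",pin+(pin-P(te))/.166*.037, "ang",np.degrees(np.arctan2(*(pin-P(te))[::-1])))
d=G0-P0;print("start bar ang",np.degrees(np.arctan2(*d[::-1])))
for p in([.557,-.193,.231],[.557,-.193,.06]):print(inc(p,down(12)))
E
```

```text
7.45 [0.4801 0.252  0.2328] [-1.864e+00 -2.529e+00  1.000e-03] [ 1.9  0.3 -0.7] 0.0855 0.0
scene bottle [([0.48, 0.25, 0.005], 0.95)]
scene pin [([0.531, -0.065, 0.01], 0.53), ([0.511, 0.009, 0.031], 0.53)]
scene leaf []
scene stay_grip [([0.557, -0.195, 0.055], 0.84), ([0.657, -0.136, -0.001], 0.16)]
scene stay []
top bottle [([0.48, 0.247, 0.005], 0.92)]
top pin [([0.532, -0.068, 0.016], 0.63)]
top leaf [([0.656, 0.052, -0.002], 0.96)]
top stay_grip [([0.555, -0.194, 0.055], 0.7), ([0.394, 0.23, 0.004], 0.45)]
top stay [([0.515, 0.006, 0.026], 0.6)]
open by 0.6177446867920744 [0.51438331 0.09848097] grip end [ 0.5304236  -0.10388431] ang -85.46798199058061
start bar ang -78.03215447785527
([-0.7464, -0.0969, -0.0006], [-0.0012, 0.0003, 0.0607])
([-0.7463, -0.0963, 0.2844], [-0.0012, 0.0003, 0.0607])
```

Call:
servo_tool --increments '[[[-0.746,-0.097,0],[0,0,0.06],-0.2],[[-0.746,-0.097,0],[0,0,0.06],-0.2],[[-0.746,-0.097,0],[0,0,0.06],-0.2],[[-0.746,-0.097,0],[0,0,0.06],-0.2],[[-0.746,-0.097,0],[0,0,0.06],-0.2],[[-0.746,-0.097,0],[0,0,0.06],-0.2],[[-0.746,-0.097,0],[0,0,0.06],-0.2],[[-0.746,-0.097,0],[0,0,0.06],-0.2]]'

```text
time_s: 8.85
position: [0.5485, -0.144, 0.2311]
tool_rot: [-1.976, -2.442, -0.0]
force: [1.4, -0.3, -0.2]
gripper_width: 0.0514
grasp_force: 0.0
```

Call:
servo_tool --increments '[[[-0.082,-0.0107,0],[0,0,0],-0.2],[[-0.082,-0.0107,0],[0,0,0],-0.2]]'

```text
time_s: 9.05
position: [0.5528, -0.1973, 0.2304]
tool_rot: [1.984, 2.434, -0.003]
force: [-0.6, 0.5, 0.5]
gripper_width: 0.051
grasp_force: 0.0
```

```bash
python3 - <<'E'
from plan import *
import cv2
o=st()
im=grab_frame("scene")
cv2.imwrite("pics/s3.png",cv2.resize(im[120:320,120:400],None,fx=2.5,fy=2.5))
print(inc([.5563,-.194,.042],down(11.7)))
# leaf angle, grip via top view
m=cut_out("scene","stay_grip");print(len(m))
E
```

```text
9.05 [ 0.5528 -0.1973  0.2304] [ 1.984  2.434 -0.003] [-0.6  0.5  0.5] 0.051 0.0
([-0.0008, 0.0067, 0.314], [-0.0005, -0.0002, 0.0008])
1
```

View pics/s3.png

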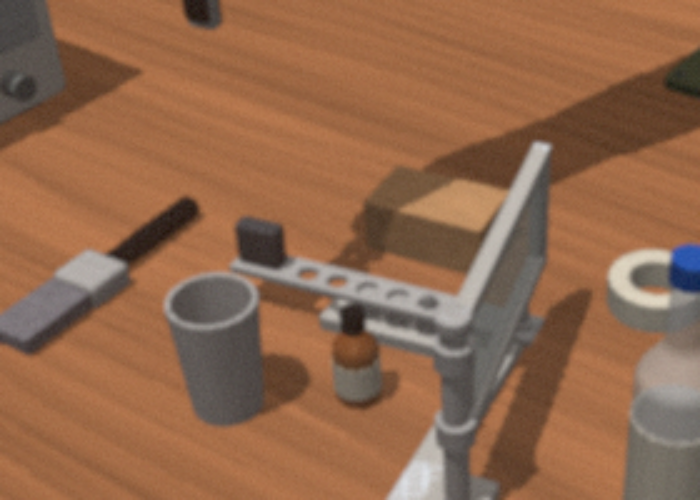

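The picture shows all five holes, with the pin in the first one by the leaf (crop 428,301), so it is the x=70 hole. The grip block is at crop (260,242) with nothing in the way.

Call:
servo_tool --increments '[[[0,0.005,0.08],[0,0,0],-0.2],[[0,0.005,0.16],[0,0,0],-0.2],[[0,0.005,0.24],[0,0,0],-0.2],[[0,0.005,0.3],[0,0,0],-0.2],[[0,0.005,0.317],[0,0,0],-0.2],[[0,0.005,0.317],[0,0,0],-0.2]]'

```text
time_s: 9.75
position: [0.5541, -0.1889, 0.0399]
tool_rot: [-1.971, -2.441, 0.002]
force: [-0.9, -0.7, 0.7]
gripper_width: 0.0513
grasp_force: 0.0
```

Call:
servo_tool --increments '[[[0,0,0],[0,0,0],0.2],[[0,0,0],[0,0,0],0.5],[[0,0,0],[0,0,0],1],[[0,0,0],[0,0,0],1],[[0,0,0],[0,0,0],1],[[0,0,0],[0,0,0],1]]' --squeeze 40

```text
time_s: 10.35
position: [0.5575, -0.1912, 0.0436]
tool_rot: [1.973, 2.44, 0.003]
force: [-0.5, 1.1, 6.8]
gripper_width: 0.0153
grasp_force: 43.3
```

```bash
python3 - <<'E'
from plan import *
o=st()
print(Ro.from_rotvec(o["tool_rot"]).as_matrix().round(3))
b=grab_frame("scene")
for t in("stay_grip","stay_end_hole","pin","stay"):
    b=spot_point("scene",t);print(t,[(np.round(d["at"],3).tolist(),round(d["p"],2)) for d in b[:1]])
E
```

```text
10.35 [ 0.5575 -0.1912  0.0436] [1.973 2.44  0.003] [-0.5  1.1  6.8] 0.0153 43.27233374118805
[[-0.209  0.978  0.005]
 [ 0.978  0.209 -0.001]
 [-0.002  0.004 -1.   ]]
stay_grip [([0.556, -0.196, 0.052], 0.63)]
stay_end_hole [([0.548, -0.156, 0.031], 0.61)]
pin [([0.531, -0.065, 0.008], 0.51)]
stay [([0.513, 0.009, 0.032], 0.96)]
```

```bash
cat > way.py <<'E'
from h import *
from scipy.optimize import brentq
H=np.array([.6565,.052]);u0=np.array([.208,-.978]);P0=np.array([.5143,.0055]);pin=P0+.071*u0
L=np.hypot(*(P0-H));t0=np.arctan2(*(P0-H)[::-1])
P=lambda th:H+L*np.array([np.cos(th),np.sin(th)])
dist=lambda th:np.hypot(*(P(th)-pin))
th=lambda s:brentq(lambda t:dist(t)-s,t0-.9,t0+.03)
def stay(p,phi,al):  # pose of the stay
    return np.r_[p,.03],Ro.from_euler("z",phi)*Ro.from_euler("y",-al)
def tool(p,phi,al):
    o,R=stay(p,phi,al)
    return o+R.apply([.201,0,.012]), R*Ro.from_matrix(np.c_[[-1,0,0],[0,1,0],[0,0,-1]].astype(float))
def at(s,al):
    p=P(th(s));d=pin-p;return tool(p,np.arctan2(d[1],d[0]),al)
def show(a,ws):
    for w in ws:
        d=a[1].inv().apply(w[0]-a[0])/.6; r=(a[1].inv()*w[1]).as_rotvec()/1.5
        print(np.round(d,4).tolist(),np.round(r,4).tolist(),np.round(w[0],3))
E
python3 - <<'E'
from way import *
print(t0-th(.166),P(th(.166)),pin)
a=at(.071,0)
print("lift");show(a,[at(.071,x) for x in(.04,.08,.12,.16,.2,.24,.27)])
b=at(.071,.27)
print("slide1");show(b,[at(s,.27) for s in np.linspace(.074,.118,8)])
c=at(.118,.27)
print("slide2");show(c,[at(s,.27) for s in np.linspace(.124,.166,8)])
E
```

```text
0.653196419094964 [0.51531319 0.10149115] [ 0.529068 -0.063938]
lift
[0.0011, -0.0, -0.0134] [0.0, -0.0267, 0.0] [ 0.556 -0.19   0.05 ]
[0.0027, -0.0, -0.0267] [-0.0, -0.0533, 0.0] [ 0.556 -0.19   0.058]
[0.0048, 0.0, -0.04] [0.0, -0.08, 0.0] [ 0.556 -0.188  0.066]
[0.0075, 0.0, -0.0531] [0.0, -0.1067, -0.0] [ 0.555 -0.187  0.074]
[0.0107, 0.0, -0.0662] [-0.0, -0.1333, 0.0] [ 0.555 -0.185  0.082]
[0.0144, 0.0, -0.0791] [0.0, -0.16, -0.0] [ 0.554 -0.183  0.089]
[0.0175, 0.0, -0.0886] [0.0, -0.18, -0.0] [ 0.554 -0.181  0.095]
slide1
[0.0048, 0.0008, -0.0013] [-0.0007, 0.0, -0.0025] [ 0.554 -0.178  0.095]
[0.0149, 0.0016, -0.0041] [-0.0016, -0.0, -0.0056] [ 0.553 -0.172  0.095]
[0.025, 0.0017, -0.0069] [-0.0017, -0.0, -0.0063] [ 0.552 -0.165  0.095]
[0.0351, 0.0013, -0.0097] [-0.0014, -0.0, -0.005] [ 0.55  -0.159  0.095]
[0.0452, 0.0005, -0.0125] [-0.0006, -0.0, -0.0022] [ 0.548 -0.153  0.095]
[0.0553, -0.0004, -0.0153] [0.0005, -0.0, 0.0019] [ 0.547 -0.147  0.095]
[0.0654, -0.0014, -0.0181] [0.002, 0.0, 0.0071] [ 0.545 -0.141  0.095]
[0.0755, -0.0025, -0.0209] [0.0036, 0.0, 0.0132] [ 0.543 -0.135  0.095]
slide2
[0.0096, -0.0011, -0.0027] [0.0018, 0.0, 0.0066] [ 0.541 -0.129  0.095]
[0.0193, -0.0022, -0.0053] [0.0038, 0.0, 0.0138] [ 0.539 -0.124  0.095]
[0.029, -0.0031, -0.008] [0.006, 0.0, 0.0217] [ 0.538 -0.118  0.095]
[0.0386, -0.0038, -0.0107] [0.0083, 0.0, 0.0301] [ 0.536 -0.112  0.095]
[0.0483, -0.0043, -0.0134] [0.0108, 0.0, 0.0389] [ 0.535 -0.106  0.095]
[0.058, -0.0046, -0.016] [0.0134, 0.0, 0.0483] [ 0.533 -0.1    0.095]
[0.0677, -0.0046, -0.0187] [0.0161, 0.0, 0.058] [ 0.532 -0.094  0.095]
[0.0773, -0.0043, -0.0214] [0.0189, 0.0, 0.0682] [ 0.531 -0.088  0.095]
```

Call:
servo_tool --increments '[[[0.001,0,-0.0134],[0,-0.027,0],1],[[0.003,0,-0.027],[0,-0.053,0],1],[[0.005,0,-0.04],[0,-0.08,0],1],[[0.0075,0,-0.053],[0,-0.107,0],1],[[0.0107,0,-0.066],[0,-0.133,0],1],[[0.0144,0,-0.079],[0,-0.16,0],1],[[0.0175,0,-0.0886],[0,-0.18,0],1],[[0.0175,0,-0.0886],[0,-0.18,0],1]]'

```text
time_s: 11.4
position: [0.5539, -0.1797, 0.0954]
tool_rot: [1.835, 2.271, -0.247]
force: [1.1, -0.5, -0.3]
gripper_width: 0.0152
grasp_force: 42.3
```

```bash
python3 - <<'E'
from way import *
import cv2
o=st()
im=grab_frame("scene")
cv2.imwrite("pics/s4.png",cv2.resize(im[120:320,180:420],None,fx=3,fy=3))
for t in("stay_grip","stay","pin"):
    b=spot_point("scene",t);print(t,[(np.round(d["at"],3).tolist(),round(d["p"],2)) for d in b[:1]])
E
```

```text
11.4 [ 0.5539 -0.1797  0.0954] [ 1.835  2.271 -0.247] [ 1.1 -0.5 -0.3] 0.0152 42.308884263038635
stay_grip [([0.55, -0.179, 0.103], 0.75)]
stay [([0.51, 0.008, 0.032], 0.91)]
pin [([0.53, -0.061, 0.009], 0.62)]
```

View pics/s4.png

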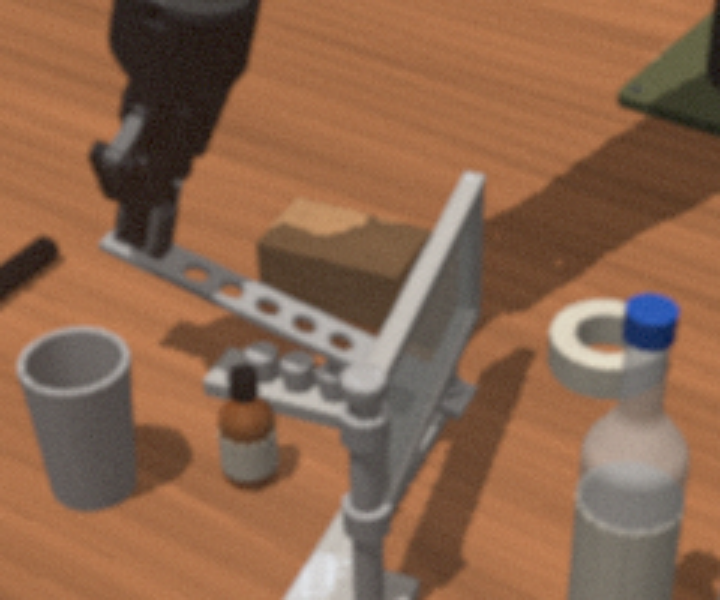

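The bar is tipped up in the grip at crop (150,240). Its first hole, at (340,342), is clear above the pads. Next is the slide.

Call:
servo_tool --increments '[[[0.0048,0.0008,-0.0013],[0,0,-0.0025],1],[[0.0149,0.0016,-0.0041],[-0.0016,0,-0.0056],1],[[0.025,0.0017,-0.0069],[-0.0017,0,-0.0063],1],[[0.0351,0.0013,-0.0097],[-0.0014,0,-0.005],1],[[0.0452,0.0005,-0.0125],[-0.0006,0,-0.0022],1],[[0.0553,-0.0004,-0.0153],[0.0005,0,0.0019],1],[[0.0654,-0.0014,-0.0181],[0.002,0,0.0071],1],[[0.0755,-0.0025,-0.0209],[0.0036,0,0.0132],1]]'

```text
time_s: 12.4
position: [0.5421, -0.1344, 0.0944]
tool_rot: [1.862, 2.252, -0.252]
force: [1.7, -0.4, 1.1]
gripper_width: 0.0149
grasp_force: 42.5
```

Call:
servo_tool --increments '[[[0.0096,-0.0011,-0.0027],[0.0018,0,0.0066],1],[[0.0193,-0.0022,-0.0053],[0.0038,0,0.0138],1],[[0.029,-0.0031,-0.008],[0.006,0,0.0217],1],[[0.0386,-0.0038,-0.0107],[0.0083,0,0.0301],1],[[0.0483,-0.0043,-0.0134],[0.0108,0,0.0389],1],[[0.058,-0.0046,-0.016],[0.0134,0,0.0483],1],[[0.0677,-0.0046,-0.0187],[0.0161,0,0.058],1],[[0.0773,-0.0043,-0.0214],[0.0189,0,0.0682],1]]'

```text
time_s: 13.2
position: [0.5305, -0.0877, 0.0944]
tool_rot: [1.985, 2.156, -0.27]
force: [2.2, -2.1, 1.4]
gripper_width: 0.015
grasp_force: 42.7
```

```bash
python3 - <<'E'
from way import *
import cv2
o=st()
im=grab_frame("scene")
cv2.imwrite("pics/s5.png",cv2.resize(im[120:320,180:420],None,fx=3,fy=3))
grab_frame("top")
for c in("scene","top"):
  for t in("stay_grip","stay_end_hole","stay","pin"):
    b=spot_point(c,t);print(t,[(np.round(d["at"],3).tolist(),round(d["p"],2)) for d in b[:1]])
w=at(.166,.27);print("nominal",w[0],w[1].as_rotvec())
oo,R=stay(P(th(.166)),0,0)
p=P(th(.166));d=pin-p;oo,R=stay(p,np.arctan2(d[1],d[0]),.27);print("hole",oo+R.apply([.166,0,0]),"grip",oo+R.apply([.203,0,.022]),"pin",pin)
w2=[at(.166,x) for x in(.24,.21,.18,.15,.12,.1)]
show(w,w2)
E
```

```text
13.2 [ 0.5305 -0.0877  0.0944] [ 1.985  2.156 -0.27 ] [ 2.2 -2.1  1.4] 0.015 42.6839804649353
stay_grip [([0.53, -0.089, 0.103], 0.57)]
stay_end_hole [([0.526, -0.058, 0.073], 0.92)]
stay [([0.515, 0.105, 0.031], 0.75)]
pin []
stay_grip [([0.528, -0.084, 0.106], 0.49)]
stay_end_hole [([0.429, -0.126, -0.005], 0.34)]
stay []
pin [([0.604, -0.315, -0.001], 0.2)]
nominal [ 0.5310995  -0.08837086  0.09517827] [ 1.98469167  2.15655987 -0.26957302]
hole [ 0.52856968 -0.05794465  0.07427742] grip [ 0.5310382  -0.08763363  0.10534944] pin [ 0.529068 -0.063938]
[-0.0004, 0.0, 0.0101] [0.0, 0.02, -0.0] [ 0.531 -0.09   0.089]
[-0.0006, 0.0, 0.0201] [0.0, 0.04, 0.0] [ 0.531 -0.092  0.084]
[-0.0004, 0.0, 0.0302] [0.0, 0.06, 0.0] [ 0.532 -0.093  0.078]
[0.0, 0.0, 0.0402] [0.0, 0.08, 0.0] [ 0.532 -0.095  0.072]
[0.0008, -0.0, 0.0503] [0.0, 0.1, 0.0] [ 0.532 -0.096  0.066]
[0.0014, -0.0, 0.057] [0.0, 0.1133, 0.0] [ 0.532 -0.097  0.062]
```

View pics/s5.png

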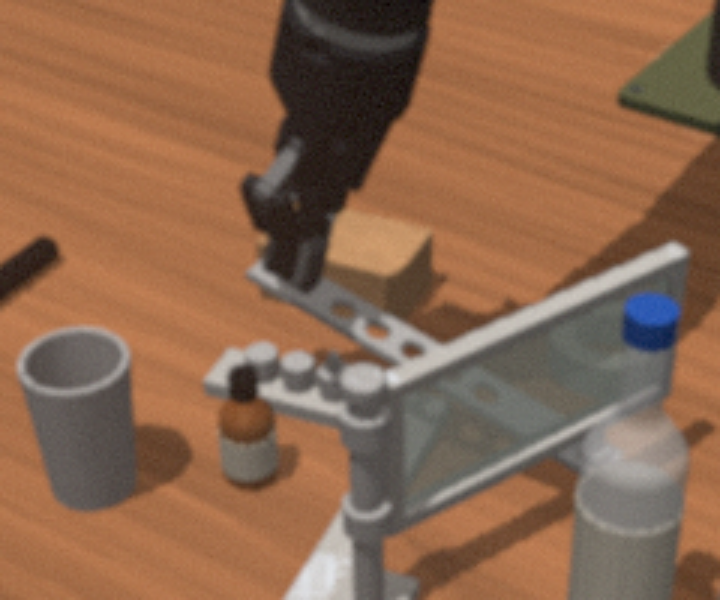

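The leaf is open. The end hole is at about crop (330,300), above and behind the pin, whose tip shows at crop (333,355). I'll lower part-way and check the pin estimate by pixels.

Call:
servo_tool --increments '[[[-0.0004,0,0.01],[0,0.02,0],1],[[-0.0006,0,0.02],[0,0.04,0],1],[[-0.0004,0,0.03],[0,0.06,0],1],[[0,0,0.04],[0,0.08,0],1],[[0.0008,0,0.05],[0,0.1,0],1],[[0.0014,0,0.057],[0,0.1133,0],1],[[0.0014,0,0.057],[0,0.1133,0],1]]'

```text
time_s: 14.4
position: [0.5307, -0.097, 0.0605]
tool_rot: [2.078, 2.256, -0.104]
force: [1.7, -2.3, 1.8]
gripper_width: 0.0152
grasp_force: 42.7
```

```bash
cat > cam.py <<'E'
from way import *
import cv2
def proj(c,X):
    k=camera_info(c);K=np.array([[k["fx"],0,k["cx"]],[0,k["fy"],k["cy"]],[0,0,1]])
    return cv2.projectPoints(np.atleast_2d(X).astype(float),cv2.Rodrigues(np.array(k["R"]))[0],np.array(k["t"]),K,np.array([k["k1"],0,0,0]))[0][:,0]
def ray(c,uv,z):
    k=camera_info(c);K=np.array([[k["fx"],0,k["cx"]],[0,k["fy"],k["cy"]],[0,0,1]]);R=np.array(k["R"]);t=np.array(k["t"])
    n=cv2.undistortPoints(np.array([[uv]],float),K,np.array([k["k1"],0,0,0]))[0,0]
    C=-R.T@t;d=R.T@np.r_[n,1];return C+d*(z-C[2])/d[2]
E
python3 - <<'E'
from cam import *
o=st()
im=grab_frame("scene")
b=spot_point("scene","stay_end_hole");print([(np.round(d["at"],3).tolist(),round(d["p"],2)) for d in b[:1]])
p=P(th(.166));d=pin-p;oo,R=stay(p,np.arctan2(d[1],d[0]),.1)
a=np.linspace(0,2*np.pi,24)
def ring(c,r):return np.c_[r*np.cos(a),r*np.sin(a),0*a]+c
x0,y0=230,190
big=cv2.resize(im[y0:y0+100,x0:x0+130],None,fx=6,fy=6,interpolation=cv2.INTER_CUBIC)
def draw(X,col):
    for q in (proj("scene",X)-[x0-.5,y0-.5])*6: cv2.circle(big,tuple(int(v) for v in q),1,col,-1)
draw(oo+R.apply(ring([.166,0,.005],.0075)),(0,255,0))
draw(oo+R.apply(ring([.142,0,.005],.0075)),(0,255,0))
for i in range(3): draw(ring(np.r_[pin+.024*i*u0,.03],.010),(0,0,255))
cv2.imwrite("pics/s6.png",big)
E
```

```text
14.4 [ 0.5307 -0.097   0.0605] [ 2.078  2.256 -0.104] [ 1.7 -2.3  1.8] 0.0152 42.713152170181274
[([0.525, -0.065, 0.044], 0.8)]
```

View pics/s6.png

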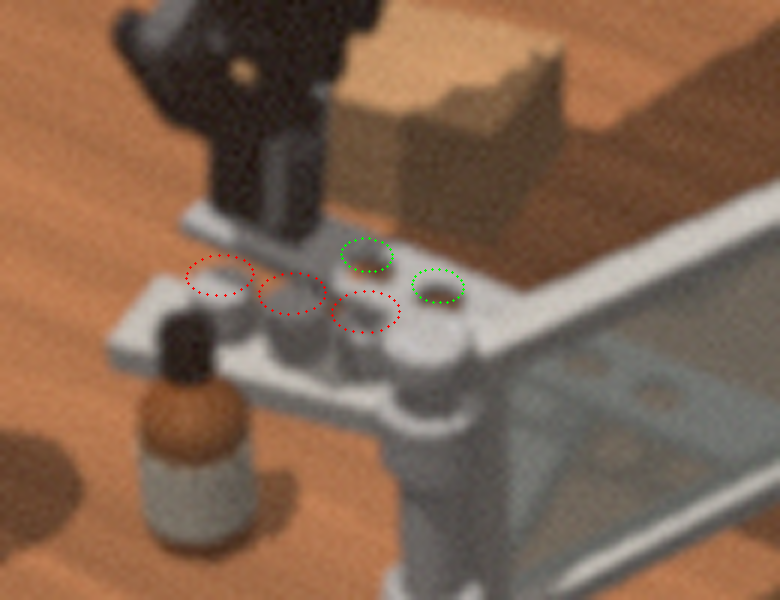

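The overlay agrees with the picture. The end hole is at (368,258), right above the pin pad at (365,318), and the pin looks 1–2 mm further along +x. I'll shift 2 mm and lower.

Call:
servo_tool --increments '[[[0,0.0033,0],[0,0,0],1],[[0,0.0033,0.006],[0,0.012,0],1],[[-0.0004,0.0033,0.012],[0,0.024,0],1],[[-0.0006,0.0033,0.0168],[0,0.0333,0],1],[[-0.0006,0.0033,0.0168],[0,0.0333,0],1]]'

```text
time_s: 15.0
position: [0.5323, -0.0977, 0.0504]
tool_rot: [2.103, 2.286, -0.053]
force: [1.0, 0.1, 0.9]
gripper_width: 0.0155
grasp_force: 42.4
```

Call:
servo_tool --increments '[[[0,0,0.006],[0,0.012,0],1],[[-0.0004,0,0.0115],[0,0.022,0],1],[[-0.0004,0,0.0115],[0,0.022,0],1]]'

```text
time_s: 15.3
position: [0.5328, -0.0982, 0.0438]
tool_rot: [2.119, 2.304, -0.018]
force: [-0.3, 0.0, 0.7]
gripper_width: 0.0152
grasp_force: 42.3
```

```bash
python3 - <<'E'
from cam import *
o=st()
im=grab_frame("scene")
for t in("stay_end_hole","stay_grip"):
    b=spot_point("scene",t);print([(np.round(d["at"],3).tolist(),round(d["p"],2)) for d in b[:1]])
cv2.imwrite("pics/s7.png",cv2.resize(im[190:290,230:360],None,fx=6,fy=6,interpolation=cv2.INTER_CUBIC))
E
```

```text
15.3 [ 0.5328 -0.0982  0.0438] [ 2.119  2.304 -0.018] [-0.3  0.   0.7] 0.0152 42.34317362308502
[([0.526, -0.066, 0.031], 0.65)]
[([0.532, -0.102, 0.05], 0.71)]
```

View pics/s7.png

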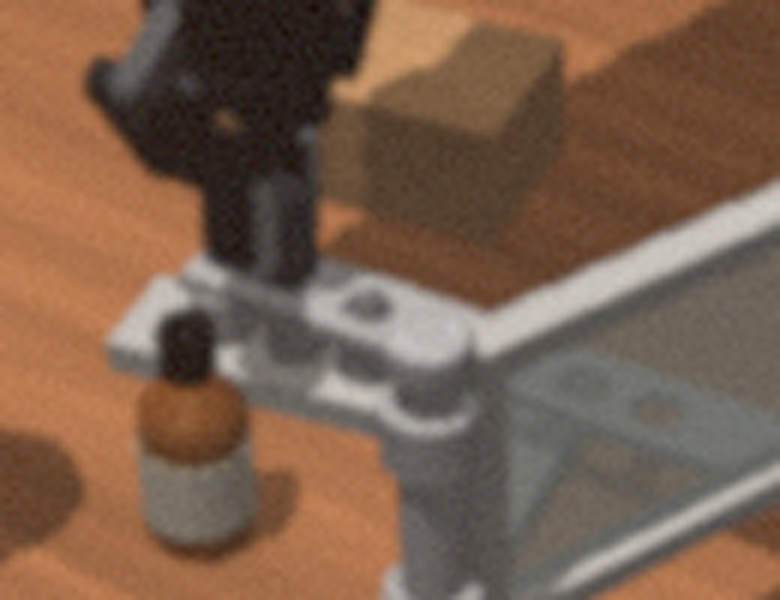

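The hole is down over the pin, which shows inside it at (370,300), with no contact force. I'll press the last 3 mm flat, release and withdraw upward.

Call:
servo_tool --increments '[[[0,0,0.003],[0,0.006,0],1],[[0,0,0.006],[0,0.0113,0],1],[[0,0,0.006],[0,0.0113,0],1],[[0,0,0.006],[0,0.0113,0],0.4],[[0,0,0.006],[0,0.0113,0],0.1],[[0,0,0.006],[0,0.0113,0],0.1],[[0,0,0.006],[0,0.0113,0],0.1],[[0,0,0.006],[0,0.0113,0],0.1]]'

```text
time_s: 16.25
position: [0.533, -0.0982, 0.0402]
tool_rot: [-2.126, -2.312, 0.001]
force: [-0.5, -0.9, -0.6]
gripper_width: 0.0385
grasp_force: 0.0
```

Call:
servo_tool --increments '[[[0,0,-0.02],[0,0,0],0.1],[[0,0,-0.08],[0,0,0],0.1],[[0,0,-0.16],[0,0,0],0.1],[[0,0,-0.24],[0,0,0],0.1],[[0,0,-0.3],[0,0,0],0.1],[[0,0,-0.3],[0,0,0],0.1]]'

```text
time_s: 16.85
position: [0.5369, -0.0989, 0.2275]
tool_rot: [2.119, 2.305, 0.01]
force: [-0.0, 0.1, 0.1]
gripper_width: 0.0387
grasp_force: 0.0
```

```bash
python3 - <<'E'
from cam import *
o=st()
im=grab_frame("scene");grab_frame("top")
for c in("scene","top"):
  for t in("stay_end_hole","stay_grip","stay","bottle","dropper"):
    b=spot_point(c,t);print(c,t,[(np.round(d["at"],3).tolist(),round(d["p"],2)) for d in b[:1]])
cv2.imwrite("pics/s8.png",cv2.resize(im[150:290,230:400],None,fx=4,fy=4,interpolation=cv2.INTER_CUBIC))
E
```

```text
16.85 [ 0.5369 -0.0989  0.2275] [2.119 2.305 0.01 ] [-0.   0.1  0.1] 0.0387 0.0
scene stay_end_hole []
scene stay_grip [([0.535, -0.102, 0.052], 0.96)]
scene stay [([0.514, 0.103, 0.032], 0.83)]
scene bottle [([0.479, 0.25, 0.004], 0.94)]
scene dropper [([0.602, -0.066, -0.001], 0.69)]
top stay_end_hole [([0.529, -0.059, 0.029], 0.71)]
top stay_grip []
top stay [([0.519, 0.107, 0.028], 0.86)]
top bottle [([0.481, 0.248, 0.002], 0.71)]
top dropper []
```

View pics/s8.png

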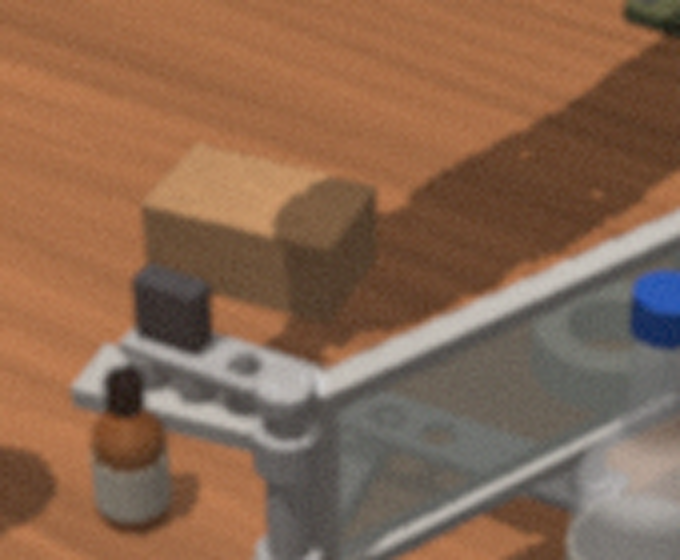

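The bar lies flat on the pads, with the pin showing in the last hole at crop (243,365), next to the grip at (172,305). The bottle stands in the tray at z≈3 mm and the other things are where they were. I'll hand it in.

```bash
python3 -c "
from rig import *
print(sign_off())"
```

```text
the job is handed in; nothing more can be done
None
```

The bottle is standing in the tray, the leaf is open with the stay's last hole down over the pin, and I've handed the job in; the sign-off returned no verdict.

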